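Slide the die disc home in the punching jig

TASK

Lay the loose steel die disc flat on the loading end of the punching jig's plate and let go of it there, then slide it gently along between the guide strips until you feel it drop into its shallow pocket, and let go. Once it sits fully home, press down on it lightly from above with the closed fingers to check, then back off. Never force the disc against the jig, and leave the other things on the bench alone.

Things in the scene. Friction and masses are not known exactly. Their poses are not given: they have to be found in the camera images.
- disc_center (a point): Centre (half-way up) of the loose bare-steel die disc: a flat round disc 44 mm across, 12 mm thick, about 0.14 kg, with a 12 mm dark mark in the middle of its top. Lies flat on the bench at the start, z axis up. Grip it by its rim.
- jig: Punching jig, fixed: dark steel base 340 x 130 x 12 mm carrying a 10 mm aluminium plate, 120 mm wide, its top 22 mm above the bench. Origin on the bench below the guide's centre line; x along the guide from loading end to pocket end, z up. The plate's pocket: round, 47 mm across, 3 mm deep, on the centre line; disc's top stands 12 mm above the plate when on it, 9 mm when in the pocket.
- load_spot (a point): Loading spot: on the plate's top face on the centre line, 85 mm before the jig's origin (jig x = -85 mm). Axes as the jig's. The plate is bare here, from x = -120 mm to the funnel's mouth at x = -58 mm.
- guide_start (a point): Start of the straight guide: on the plate's top, on the centre line (jig x = -20 mm). Two dark-red strips, 12 mm wide, 6 mm above the plate, 46.5 mm apart, run from here to x = +105 mm; towards the loading end they flare to 80 mm apart. The plate is clamped differently for each job: the pocket's centre is anywhere from x = +23 to +67 mm, not measured; look or feel for it.
- cleat_a: Bystander: L-shaped aluminium corner cleat, 34 x 34 x 24 mm high, standing near the disc. Origin under its middle.
- cleat_b: Bystander: the same kind of cleat, standing beside the jig.
- offcut_a: Bystander: dark-red hollow window-profile offcut, 75 x 50 x 48 mm, lying. Origin under its centre.
- offcut_b: Bystander: another such offcut, 60 mm long.
- tape: Bystander: black and yellow tape measure, 70 x 35 x 62 mm. Origin under its centre.
- marker: Bystander: grey marker pen, 120 mm long, 14 mm thick, lying. Origin under its middle.
- bowl: Bystander: steel bowl 170 mm across, 60 mm high, with some cleats in it. Origin under its centre.
There are look-alikes about, which are no part of the job. Of the things that look like the part that bears disc_center, take the one that is nearest to the robot's base at the start.

How it is judged:
By the outcome, as a careful person would: the job done as asked, in the order asked, and still so for the second after the job is handed in, with the robot touching nothing.
It also fails if it takes over 61 s, if anything falls off the work surface, if the arm or the gripper's body presses on something with over 40 N, if the wrist force passes 120 N, or if a joint passes its speed limit or range.

ROBOT

A 6-joint arm with a two-finger parallel gripper is mounted at the origin on the work surface. World frame = base frame: x ahead of the robot, y to its left, z up, the work surface at z = 0. Lengths are in m, angles in rad, forces in N, time in s.
With the tool pointing down it reaches from about 0.35 to 0.975 m from the base axis. Payload 4.9 kg.
Tool frame: the origin (TCP) lies on the mounting face of the last link; the fingertips stand 173 mm ahead of it and the grasp point (between the pads) lies 155 mm ahead of it; z points along the fingers, y is the direction in which the jaws open and shut (so a half turn about z gives the same grasp; the last joint's range is limited). The gripper opens to 85 mm and grips with 20 to 120 N. Pads are 22 mm wide; open, the fingers measure 114 mm over their backs; the gripper's body (76 mm by 85 mm) begins 54 mm behind the grasp point. The pads swing forward as they close: fully open they stand 13 mm farther back than shut.
Start: joints at [1.174, 0.053, 1.613, -0, 1.476, -0.119], TCP at [0.171, 0.601, 0.405] pointing down, gripper open.
Joint ranges: [-3.01, 3.01], [-1.01, 2.22], [0.06, 2.58], [-1.02, 4.17], [0.09, 2.62], [-3.14, 3.14]. Speed limits (rad/s): [2.57, 2.57, 3.14, 3.14, 3.14, 3.14].

INTERFACE

Orientations are given as a unit quaternion [w, x, y, z].
In Python, from plant import manip gives the robot as it stands.
- The arm moves only by the tool play_rows, never from a script. Its argument "increments" is a list of rows, each an object with "offset": the shift along the tool's x, y, z in mm, a list of three; "twist": the turn about the tool's z in rad; "grip": the opening, from 0 (shut) to 1 (fully open). In form: [{"offset": [dx, dy, dz], "twist": twist, "grip": grip}, ...]. A call has 1 to 5 rows; each row is the pose to reach, as a shift and turn from the pose commanded when the call began, along the tool's axes at that moment; what a row does not reach only later rows make up. A row lasts 1/12 s, in which the tool goes at most 41.7 mm and 7.16 degrees, less where a joint would pass 70% of its speed; a pose out of reach is approached as far as the arm can. A call with a gripper value outside its range is refused whole. The fingers move at their own pace and stop on an object; the grip force is fixed at half the most. Time passes only in rows, so rows that repeat a pose let the fingers close. It gives the time, the measured TCP pose, the force and the opening at its end, in the units of the state.
- manip.state(): the state, without advancing time (a new reading comes with each control period).
- manip.grab_frame(name): name is "scene" or "top" or "wrist"; returns the picture (400x640x3 uint8, blue, green, red); there is no depth.
- manip.get_calibration(name): a dict with "fx", "fy", "cx", "cy" (pixels), "k1" (the pictures are not rectified: a ray, as slopes to the right and down, at radius r is drawn at 1 + k1 r^2 times it, then the intrinsics apply), "T" (4x4, takes a point from camera to world coordinates). Camera axes: x right, y down, z forward; pixel columns grow to the right and rows downward; lengths in m; the calibration is good to about 2 mm. A picture is of the moment at which its call begins: read the wrist's pose just before it. get_calibration takes no time and is no camera call; for the wrist camera it gives the pose at the moment of the call.
- manip.job_done(): hands the job in, once; it reports no verdict.
Trained networks look in the newest picture that a camera, given by its name, has taken for a name from the list of things; names that differ only in an ending like _2 or _b are one class to them, and where a whole thing is asked for, a point or a joint stands for the part that bears it (a point fixed in the world has none). Each returns a list of dicts, best first, with "p" (0 to 1); they miss things now and then, are a little off and sometimes report something else, mostly with a low value. They report only what shows in the picture. A call takes as long as a camera call. They do not tell look-alikes from the thing itself.
- manip.boxes_of(query, camera): "xyz" ([x, y, z] in m, in the coordinates of the camera as it stood for that picture, good to about 4 mm: the middle of the surface that is visible of it).
- manip.tip_of(query, camera): "xyz" ([x, y, z] in m, in the coordinates of the camera as it stood for that picture, good to about 4 mm: a listed point, or the origin of a listed thing).
The state is a dict: "time": time; "joint_pos": joint angles; "joint_vel": joint speeds; "joint_efforts": joint torques, N m; "tool_pos": TCP position; "tool_rot": TCP orientation; "contact_force": force on the tool from outside, world axes, zero at the start; "ft_torque": the same for the moment, N m; "gripper_width": opening from 0.0 (shut) to 1.0 (fully open).
Only numpy, scipy, OpenCV 4.12 (cv2) and the standard library are available. Lean on these libraries where they do the work, as an engineer would, in place of code of your own. Each camera call takes 0.05 s, during which the arm holds its last target. There are 200 camera calls.

## Working session

There is one attempt and no reset: what is moved stays moved. The work goes in short steps, Python scripts to look and compute and a tool call to move; the robot and the scene stay as the last step left them, time stands still between calls to the robot, and variables do not carry over. Pictures are saved under pics/ and viewed, about 8 in all and at most 12, crops included, and the job is handed in when it is done.

Besides the shell and the picture viewer there is one more tool, called as a command line: name --argument value ..., lists and objects as JSON in quotes. play_rows: Moves the arm, as the interface text tells. Its arguments: {"type":"object","properties":{"increments":{"type":"array"}},"required":["increments"]}

```bash
mkdir -p pics
cat > h.py <<'E'
import numpy as np, cv2
from scipy.spatial.transform import Rotation as R
from plant import manip as m
def w(p,T): return (np.asarray(T)@np.r_[p,1])[:3]
def pix(P,c):
    T=np.asarray(c['T']);q=np.linalg.inv(T)@np.r_[P,1];s=q[:2]/q[2];s=s*(1+c['k1']*(s@s));return np.array([c['fx']*s[0]+c['cx'],c['fy']*s[1]+c['cy']])
def ray(u,v,z,c):
    T=np.asarray(c['T']);K=np.array([[c['fx'],0,c['cx']],[0,c['fy'],c['cy']],[0,0,1]])
    d=np.array([(u-c['cx'])/c['fx'],(v-c['cy'])/c['fy']]);s=d.copy()
    for _ in range(20): s=d/(1+c['k1']*(s@s))
    D=T[:3,:3]@np.r_[s,1];o=T[:3,3];return o+D*(z-o[2])/D[2]
def look(cam,f):
    c=m.get_calibration(cam);im=m.grab_frame(cam);cv2.imwrite(f,im);return im,c
E
cat > a.py <<'E'
from h import *
for cam in ['top','scene']:
    im,c=look(cam,f'pics/{cam}0.png')
    for q in ['disc_center','jig','load_spot','guide_start']:
        for d in m.tip_of(q,cam)[:4]:
            P=w(d['xyz'],c['T']);print(cam,q,round(d['p'],2),P.round(3),pix(P,c).round())
print({k:np.round(v,3).tolist() for k,v in m.state().items()})
E
python3 a.py
```

```text
top disc_center 0.77 [ 0.652 -0.472  0.006] [474. 173.]
top disc_center 0.72 [ 0.556 -0.313  0.002] [417. 207.]
top disc_center 0.66 [ 0.65  -0.282  0.007] [406. 173.]
top disc_center 0.53 [ 0.579 -0.489  0.006] [480. 199.]
top jig 0.82 [ 0.522  0.092 -0.002] [269. 218.]
top load_spot 0.89 [0.545 0.006 0.019] [301. 210.]
top load_spot 0.64 [ 0.676  0.4   -0.   ] [159. 161.]
top guide_start 0.7 [0.532 0.07  0.023] [277. 215.]
top guide_start 0.63 [ 0.383  0.336 -0.002] [179. 269.]
scene disc_center 0.7 [ 0.582 -0.492  0.007] [186. 233.]
scene disc_center 0.62 [ 0.699 -0.374 -0.004] [221. 259.]
scene disc_center 0.6 [ 0.651 -0.282  0.007] [247. 241.]
scene disc_center 0.45 [ 0.556 -0.312  0.006] [237. 220.]
scene jig 0.64 [ 0.527  0.094 -0.005] [346. 198.]
scene jig 0.2 [ 0.695 -0.375 -0.001] [220. 258.]
scene load_spot 0.65 [0.547 0.011 0.019] [325. 202.]
scene guide_start 0.77 [0.532 0.073 0.019] [341. 196.]
{'time': 0.5, 'joint_pos': [1.174, 0.053, 1.613, 0.0, 1.476, -0.119], 'joint_vel': [-0.001, -0.0, 0.0, -0.0, -0.002, 0.0], 'joint_efforts': [-0.001, -39.322, -37.003, -0.0, 0.001, 0.0], 'tool_pos': [0.171, 0.601, 0.405], 'tool_rot': [-0.0, 0.138, 0.99, -0.0], 'contact_force': [0.4, 0.753, -0.373], 'ft_torque': [-0.021, 0.012, -0.021], 'gripper_width': 1.001}
```

View pics/top0.png

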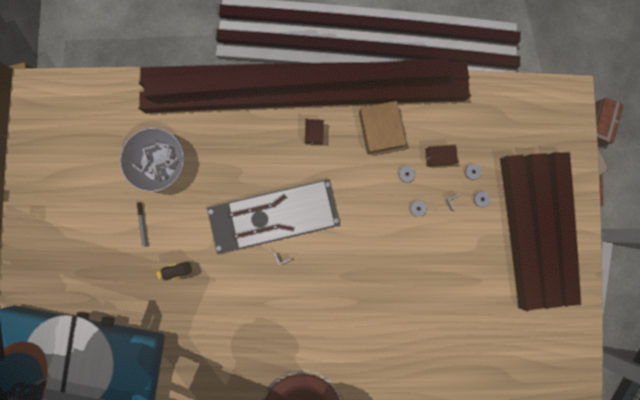

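Run:
```python
from h import *
im=cv2.imread('pics/top0.png');c=m.get_calibration('top')
a=cv2.resize(im[155:225,390:500],None,fx=7,fy=7,interpolation=cv2.INTER_CUBIC)[:,:770]
b=cv2.resize(cv2.imread('pics/scene0.png')[195:275,170:280],None,fx=7,fy=7,interpolation=2)
cv2.imwrite('pics/crop1.png',cv2.resize(np.vstack([a,b]),(440,600)))
print(m.get_calibration('wrist')['T'])
for u,v in [(417,207),(406,173)]: print(ray(u,v,.012,c))
for u,v in [(260,219),(270,185+30)]: print('pk',ray(u,v,.022,c))
```

```text
[[ 2.74847691e-01  9.24286791e-01  2.64863504e-01  1.05038224e-01]
 [ 9.61487460e-01 -2.64437425e-01 -7.49313857e-02  6.19481607e-01]
 [ 7.81732902e-04  2.75257656e-01 -9.61370174e-01  3.72825794e-01]
 [ 0.00000000e+00  0.00000000e+00  0.00000000e+00  1.00000000e+00]]
[ 0.55545981 -0.3095252   0.012     ]
[ 0.64825837 -0.28007815  0.012     ]
pk [0.51953068 0.11455867 0.022     ]
pk [0.53041962 0.08804586 0.022     ]
```

View pics/crop1.png

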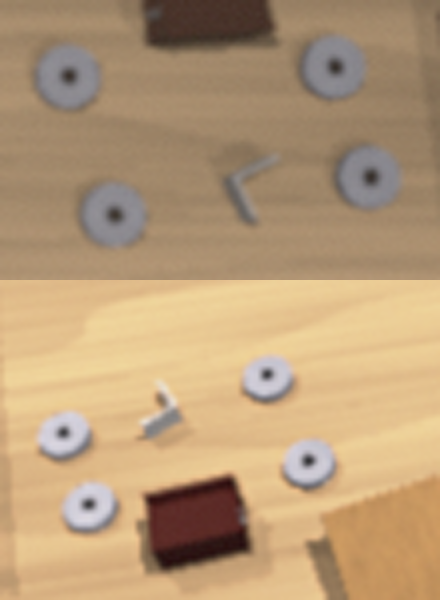

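Four identical discs in the top view: (417,207) r=0.64 m, (406,173) 0.71, (480,199) 0.76 and (474,173) 0.80. The one at (417,207) is nearest to the base, so it is the one meant. I'll look over the jig first, on the way there.

play_rows --increments '[{"offset": [-30,-26,0],"twist": 0,"grip": 1},{"offset": [-60,-52,0],"twist": 0,"grip": 1},{"offset": [-90,-78,0],"twist": 0,"grip": 1},{"offset": [-120,-104,0],"twist": 0,"grip": 1},{"offset": [-150,-130,0],"twist": 0,"grip": 1}]'

```text
time: 0.92
tool_pos: [0.2805, 0.4333, 0.4048]
tool_rot: [0.0, 0.138, 0.99, 0.0]
contact_force: [1.6, 0.3, 0.1]
gripper_width: 1.0
```

play_rows --increments '[{"offset": [-30,-26,0],"twist": 0,"grip": 1},{"offset": [-60,-52,0],"twist": 0,"grip": 1},{"offset": [-90,-78,0],"twist": 0,"grip": 1},{"offset": [-120,-104,0],"twist": 0,"grip": 1},{"offset": [-150,-130,0],"twist": 0,"grip": 1}]'

```text
time: 1.33
tool_pos: [0.3891, 0.267, 0.4051]
tool_rot: [0.0, 0.138, 0.99, 0.0]
contact_force: [-0.3, -0.3, 0.4]
gripper_width: 1.003
```

play_rows --increments '[{"offset": [-30,-26,0],"twist": 0,"grip": 1},{"offset": [-60,-52,0],"twist": -0.1,"grip": 1},{"offset": [-90,-78,0],"twist": -0.2,"grip": 1},{"offset": [-120,-104,0],"twist": -0.3,"grip": 1},{"offset": [-150,-130,0],"twist": -0.4,"grip": 1}]'

```text
time: 1.75
tool_pos: [0.4978, 0.1006, 0.4051]
tool_rot: [0.0, -0.063, 0.998, 0.0]
contact_force: [0.4, 0.4, 0.8]
gripper_width: 1.004
```

play_rows --increments '[{"offset": [-20,-15,0],"twist": -0.1,"grip": 1},{"offset": [-25,-20,0],"twist": -0.1,"grip": 1},{"offset": [-25,-20,0],"twist": -0.1,"grip": 1}]'

```text
time: 2.0
tool_pos: [0.5253, 0.0846, 0.4046]
tool_rot: [-0.0, -0.109, 0.994, 0.0]
contact_force: [-1.2, -0.3, -0.1]
gripper_width: 1.002
```

```bash
cat > b.py <<'E'
from h import *
import sys
im,c=look('wrist',sys.argv[1])
for q in sys.argv[2:]:
    for d in m.tip_of(q,'wrist')[:4]:
        P=w(d['xyz'],c['T']);print(q,round(d['p'],2),P.round(4),pix(P,c).round())
s=m.state();print({k:np.round(s[k],4).tolist() for k in ['time','tool_pos','tool_rot','contact_force','joint_pos']})
E
python3 b.py pics/w1.png jig load_spot guide_start
```

```text
jig 0.96 [ 0.5283  0.093  -0.0014] [328. 170.]
load_spot 0.88 [0.5473 0.009  0.0219] [248. 175.]
guide_start 0.95 [0.5309 0.0687 0.0172] [306. 171.]
{'time': 2.2, 'tool_pos': [0.5237, 0.0869, 0.4047], 'tool_rot': [-0.0002, -0.1113, 0.9938, 0.0002], 'contact_force': [-1.3161, -0.3827, -0.9766], 'joint_pos': [0.0241, -0.1743, 1.8301, 0.0003, 1.4861, -1.7698]}
```

View pics/w1.png

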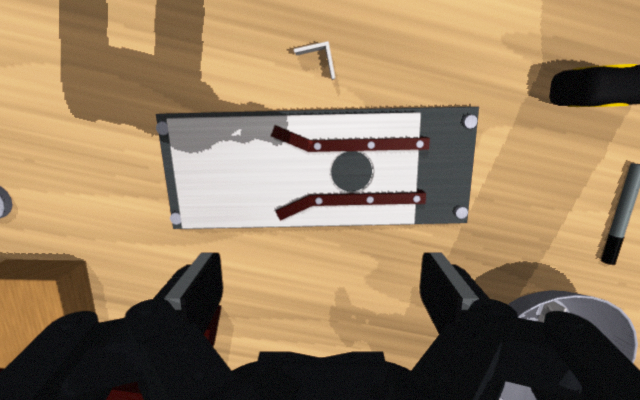

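Run:
```python
from h import *
c=m.get_calibration('wrist');im=cv2.imread('pics/w1.png')
q=[ray(u,v,.028,c) for u,v in [(318,146),(319,201),(420,143.5),(418,198.5)]]
print(np.round(q,4));a=(q[0]+q[1])/2;b=(q[2]+q[3])/2;d=b-a;print('axis',np.degrees(np.arctan2(d[1],d[0])),np.linalg.norm(d),np.linalg.norm(q[0]-q[1]))
s=[ray(u,v,.014,c) for u,v in [(162,128),(176,218),(470,121),(461,212)]]
a2=(s[0]+s[1])/2;b2=(s[2]+s[3])/2;e=b2-a2;print('screws',a2,b2,np.degrees(np.arctan2(e[1],e[0])),np.linalg.norm(e))
g=cv2.cvtColor(im,6)[140:205,325:385];_,t=cv2.threshold(g,110,255,1)
n,l,st,ce=cv2.connectedComponentsWithStats(t);
for i in range(1,n):
  if 500<st[i,4]<3000: print(st[i],ce[i]+[325,140])
p=ray(352,172,.022,c);print('pocket',p)
u=d/np.linalg.norm(d);nrm=np.array([-u[1],u[0],0]);print('lat pocket vs bolts',(p-a)@nrm,'vs along from a',(p-a)@u,'screw lat',(a2-a)@nrm,(b2-a)@nrm)
Y=R.from_quat(np.roll(m.state()['tool_rot'],-1)).as_matrix()[:,1];print('tool y ang',np.degrees(np.arctan2(Y[1],Y[0])))
top=np.array
```

```text
[[0.4993 0.0778 0.028 ]
 [0.5564 0.0917 0.028 ]
 [0.4737 0.1792 0.028 ]
 [0.5303 0.1946 0.028 ]]
axis 104.1915438570044 0.10532047030965101 0.05879004373584429
screws [ 0.56721535 -0.07372986  0.014     ] [0.48904261 0.23984476 0.014     ] 103.99824528988715 0.3231718131679
[   0    0   60   65 2567] [352.15037008 172.04596806]
pocket [0.51894867 0.11932095 0.022     ]
lat pocket vs bolts 0.00013379033642977461 vs along from a 0.03565939383667923 screw lat 0.0006693005631387139 -0.00042098096279126473
tool y ang 102.77857450104581
```

play_rows --increments '[{"offset": [5,-39,0],"twist": 0,"grip": 1},{"offset": [10,-78,0],"twist": 0,"grip": 1},{"offset": [16,-117,0],"twist": 0,"grip": 1},{"offset": [22,-156,0],"twist": 0,"grip": 1},{"offset": [28,-195,0],"twist": 0,"grip": 1}]'

```text
time: 2.62
tool_pos: [0.5395, -0.1107, 0.4051]
tool_rot: [0.0, -0.112, 0.994, -0.0]
contact_force: [1.0, 0.1, 0.8]
gripper_width: 0.999
```

play_rows --increments '[{"offset": [5,-36,15],"twist": -0.025,"grip": 1},{"offset": [10,-72,35],"twist": -0.025,"grip": 1},{"offset": [16,-108,55],"twist": -0.025,"grip": 1},{"offset": [22,-144,75],"twist": -0.025,"grip": 1},{"offset": [28,-180,95],"twist": -0.025,"grip": 1}]'

```text
time: 3.03
tool_pos: [0.5524, -0.2924, 0.3093]
tool_rot: [0.0, -0.124, 0.992, -0.0]
contact_force: [0.1, 0.0, 0.0]
gripper_width: 1.003
```

play_rows --increments '[{"offset": [1,-20,20],"twist": 0,"grip": 1},{"offset": [1,-20,20],"twist": 0,"grip": 1},{"offset": [1,-20,20],"twist": 0,"grip": 1}]'

```text
time: 3.28
tool_pos: [0.556, -0.3113, 0.2879]
tool_rot: [-0.001, -0.123, 0.992, 0.001]
contact_force: [0.6, 0.2, 1.2]
gripper_width: 0.997
```

```bash
python3 b.py pics/w2.png disc_center cleat_a
```

```text
disc_center 0.82 [ 0.5799 -0.4883 -0.0017] [ 94. 169.]
disc_center 0.62 [ 0.6486 -0.2803  0.0011] [329. 302.]
disc_center 0.61 [ 0.5547 -0.3177  0.0041] [313. 191.]
cleat_a 0.96 [ 5.726e-01 -4.164e-01 -2.000e-04] [186. 182.]
{'time': 3.4333, 'tool_pos': [0.557, -0.3105, 0.2913], 'tool_rot': [0.0009, -0.1242, 0.9923, -0.0006], 'contact_force': [-0.2269, -0.281, 0.0174], 'joint_pos': [-0.6253, 0.1732, 1.6777, 0.0003, 1.2886, -2.4451]}
```

View pics/w2.png

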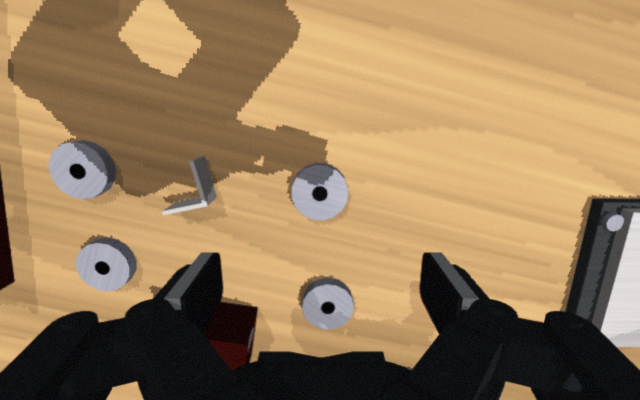

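Run:
```python
from h import *
c=m.get_calibration('wrist');p=ray(320,193,.012,c);s=m.state();M=R.from_quat(np.roll(s['tool_rot'],-1)).as_matrix()
print(p,s['tool_pos'],(M.T@(np.r_[p[:2],.155+.007]-s['tool_pos'])*1000).round(1))
```

```text
[ 0.55576339 -0.3127152   0.012     ] [ 0.55699642 -0.31053075  0.29134721] [  1.9  -1.6 129.3]
```

play_rows --increments '[{"offset": [2,-1.5,35],"twist": 0,"grip": 1},{"offset": [2,-1.5,70],"twist": 0,"grip": 1},{"offset": [2,-1.5,95],"twist": 0,"grip": 1},{"offset": [2,-1.5,110],"twist": 0,"grip": 1},{"offset": [2,-1.5,117],"twist": 0,"grip": 1}]'

```text
time: 3.85
tool_pos: [0.5545, -0.3123, 0.1711]
tool_rot: [-0.001, -0.124, 0.992, 0.001]
contact_force: [0.0, -0.4, -0.4]
gripper_width: 1.001
```

play_rows --increments '[{"offset": [0,0,0],"twist": 0,"grip": 0.7},{"offset": [0,0,0],"twist": 0,"grip": 0.6},{"offset": [0,0,0],"twist": 0,"grip": 0.5},{"offset": [0,0,0],"twist": 0,"grip": 0.4},{"offset": [0,0,0],"twist": 0,"grip": 0.4}]'

```text
time: 4.27
tool_pos: [0.556, -0.3146, 0.1759]
tool_rot: [0.002, -0.123, 0.992, -0.001]
contact_force: [0.2, 0.6, 6.5]
gripper_width: 0.482
```

play_rows --increments '[{"offset": [0,0,0],"twist": 0,"grip": 0.4},{"offset": [0,0,0],"twist": 0,"grip": 0.4},{"offset": [0,0,0],"twist": 0,"grip": 0.4}]'

```text
time: 4.52
tool_pos: [0.556, -0.3147, 0.1759]
tool_rot: [0.002, -0.123, 0.992, -0.001]
contact_force: [-0.5, 2.0, 6.0]
gripper_width: 0.48
```

```bash
python3 b.py pics/w3.png
```

```text
{'time': 4.5667, 'tool_pos': [0.556, -0.3147, 0.1759], 'tool_rot': [0.0019, -0.1232, 0.9924, -0.0014], 'contact_force': [0.2614, 2.0234, 6.4144], 'joint_pos': [-0.6315, 0.3179, 1.7219, 0.0005, 1.0971, -2.4496]}
```

View pics/w3.png

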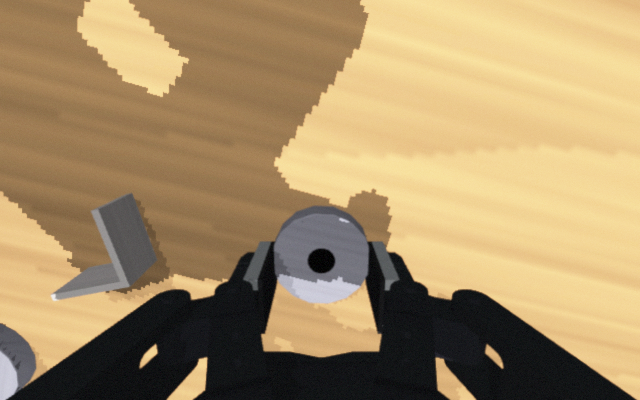

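Run:
```python
from h import *
c=m.get_calibration('wrist');p=ray(321,261,.012,c);s=m.state();M=R.from_quat(np.roll(s['tool_rot'],-1)).as_matrix()
print(p,s['tool_pos'],(M.T@(p-s['tool_pos'])*1000).round(1))
```

```text
[ 0.55406521 -0.31655936  0.012     ] [ 0.5560344  -0.31467357  0.17590864] [  2.9  -0.8 163.9]
```

play_rows --increments '[{"offset": [0,0,-5],"twist": 0,"grip": 0.4},{"offset": [0,0,-15],"twist": 0,"grip": 0.4},{"offset": [0,0,-30],"twist": 0,"grip": 0.4},{"offset": [0,0,-30],"twist": 0,"grip": 0.4}]'

```text
time: 4.9
tool_pos: [0.556, -0.3148, 0.207]
tool_rot: [0.002, -0.123, 0.992, -0.002]
contact_force: [1.1, -1.1, -0.3]
gripper_width: 0.48
```

play_rows --increments '[{"offset": [-7,30,-20],"twist": 0,"grip": 0.4},{"offset": [-15,65,-30],"twist": 0,"grip": 0.4},{"offset": [-23,101,-40],"twist": 0,"grip": 0.4},{"offset": [-32,137,-40],"twist": 0,"grip": 0.4},{"offset": [-40,173,-40],"twist": 0,"grip": 0.4}]'

```text
time: 5.32
tool_pos: [0.5515, -0.1352, 0.2446]
tool_rot: [0.002, -0.123, 0.992, -0.001]
contact_force: [1.1, 0.4, -1.3]
gripper_width: 0.477
```

play_rows --increments '[{"offset": [-8,36,0],"twist": 0,"grip": 0.4},{"offset": [-16,72,0],"twist": 0,"grip": 0.4},{"offset": [-24,108,0],"twist": 0,"grip": 0.4},{"offset": [-33,143,0],"twist": 0,"grip": 0.4},{"offset": [-33,143,0],"twist": 0,"grip": 0.4}]'

```text
time: 5.73
tool_pos: [0.5477, 0.0152, 0.2431]
tool_rot: [0.0, -0.126, 0.992, 0.001]
contact_force: [-0.8, -0.0, -1.3]
gripper_width: 0.474
```

```bash
python3 b.py pics/w4.png
```

```text
{'time': 5.7833, 'tool_pos': [0.548, 0.013, 0.2432], 'tool_rot': [0.0004, -0.1257, 0.9921, 0.0], 'contact_force': [0.4455, -0.2134, -0.7506], 'joint_pos': [-0.1121, 0.0282, 1.9223, 0.0003, 1.1903, -1.935]}
```

View pics/w4.png

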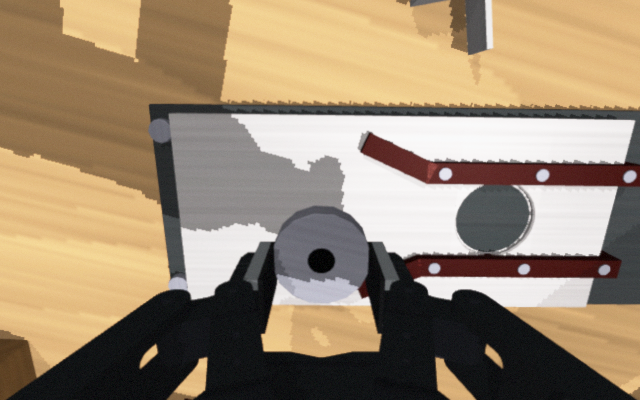

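Run:
```python
from h import *
c=m.get_calibration('wrist');s=m.state();M=R.from_quat(np.roll(s['tool_rot'],-1)).as_matrix();t=np.array(s['tool_pos'])
U=np.array([ray(u,v,.0285,c) for u,v in [(445,174),(543,175),(630,176)]]);L=np.array([ray(u,v,.0285,c) for u,v in [(434,268),(524,269),(611,270)]])
tl=lambda p:(M.T@(p-t)*1000).round(1)
for a,b in zip(U,L): print(tl((a+b)/2),np.linalg.norm(a-b))
d=U[2]-U[0]+L[2]-L[0];print('ang',np.degrees(np.arctan2(d[1],d[0])),'tool',np.degrees(np.arctan2(M[1,1],M[0,1])))
for f in [(360,142),(168,113),(195,305)]: print(tl(ray(*f,.022,c)))
p=ray(494,219,.0215,c);print('pocket',p,tl(p))
dz=t[2]-.164
print('disc',tl(ray(321,261,dz,c)))
```

```text
[  1.6  68.  214.7] 0.057977414398135224
[  0.9 123.  214.7] 0.05827136123169348
[2.000e-01 1.747e+02 2.147e+02] 0.05874096934242431
ang 103.65261843148284 tool 104.44096686629835
[ 47.6  21.2 221.2]
[ 63.5 -84.6 221.1]
[-57.2 -82.5 221.2]
pocket [0.52090976 0.11283806 0.0215    ] [  1.5 103.4 221.7]
disc [  2.9  -0.8 164. ]
```

play_rows --increments '[{"offset": [0,-4,15],"twist": 0,"grip": 0.4},{"offset": [0,-4,28],"twist": 0,"grip": 0.4},{"offset": [0,-4,36],"twist": 0,"grip": 0.4},{"offset": [0,-4,41],"twist": 0,"grip": 0.4},{"offset": [0,-4,44],"twist": 0,"grip": 0.4}]'

```text
time: 6.2
tool_pos: [0.5487, 0.0058, 0.1978]
tool_rot: [-0.002, -0.123, 0.992, 0.0]
contact_force: [-10.2, 0.9, 17.9]
gripper_width: 0.48
```

play_rows --increments '[{"offset": [0,0,1],"twist": 0,"grip": 0.4},{"offset": [0,0,1],"twist": 0,"grip": 0.4}]'

```text
time: 6.37
tool_pos: [0.5494, 0.006, 0.198]
tool_rot: [-0.0, -0.123, 0.992, -0.0]
contact_force: [0.1, -0.3, -1.0]
gripper_width: 0.48
```

play_rows --increments '[{"offset": [0,0,1],"twist": 0,"grip": 0.4},{"offset": [0,0,1],"twist": 0,"grip": 0.4}]'

```text
time: 6.53
tool_pos: [0.5496, 0.0061, 0.1979]
tool_rot: [-0.0, -0.123, 0.992, -0.0]
contact_force: [-4.2, 0.1, 5.6]
gripper_width: 0.484
```

play_rows --increments '[{"offset": [0,0,0],"twist": 0,"grip": 0.55},{"offset": [0,0,0],"twist": 0,"grip": 0.65},{"offset": [0,0,0],"twist": 0,"grip": 0.65},{"offset": [0,0,0],"twist": 0,"grip": 0.65}]'

```text
time: 6.87
tool_pos: [0.5494, 0.0064, 0.1967]
tool_rot: [0.0, -0.123, 0.992, -0.0]
contact_force: [0.0, -1.1, 0.2]
gripper_width: 0.646
```

```bash
python3 b.py pics/w5.png
```

```text
{'time': 6.9167, 'tool_pos': [0.5493, 0.0064, 0.1967], 'tool_rot': [0.0001, -0.1233, 0.9924, 0.0], 'contact_force': [0.6123, 0.006, -0.1335], 'joint_pos': [-0.1238, 0.0996, 1.9371, 0.0001, 1.1046, -1.9418]}
```

View pics/w5.png

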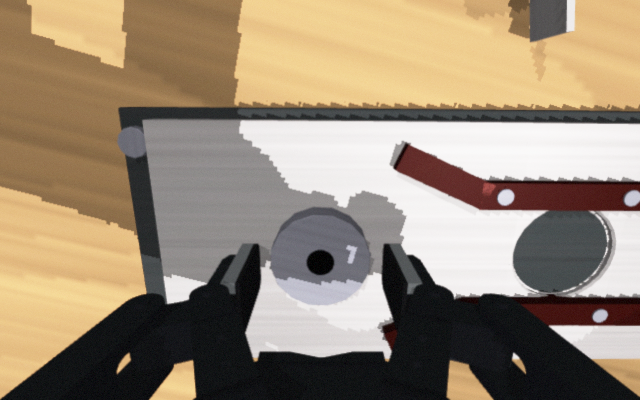

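```bash
cat > e.py <<'E'
from h import *
c=m.get_calibration('wrist');s=m.state();M=R.from_quat(np.roll(s['tool_rot'],-1)).as_matrix();t=np.array(s['tool_pos'])
tl=lambda p:(M.T@(p-t)*1000).round(1)
print('bolt mid',tl((ray(632,198,.0285,c)+ray(600,316,.0285,c))/2),np.linalg.norm(ray(632,198,.0285,c)-ray(600,316,.0285,c)))
print('pocket',tl(ray(562.5,251,.022,c)),'disc',tl(ray(320,262,.034,c)))
u=ray(632,198,.0285,c)-ray(506,197,.0285,c);print(np.degrees(np.arctan2(u[1],u[0])),np.degrees(np.arctan2(M[1,1],M[0,1])))
E
python3 e.py
```

```text
bolt mid [  0.8 132.  168.2] 0.05840919808364327
pocket [  2.3 112.1 174.7] disc [  3.1  -1.3 162.7]
103.64104451132447 104.15984705597953
```

play_rows --increments '[{"offset": [2,0,-2],"twist": 0,"grip": 0.62},{"offset": [2,0,-2],"twist": 0,"grip": 0.56},{"offset": [2,0,-2],"twist": 0,"grip": 0.56},{"offset": [2,2,-2],"twist": 0,"grip": 0.56},{"offset": [2,5,-2],"twist": 0,"grip": 0.56}]'

```text
time: 7.33
tool_pos: [0.5462, 0.0107, 0.1988]
tool_rot: [0.0, -0.123, 0.992, -0.0]
contact_force: [0.1, -1.3, 0.8]
gripper_width: 0.562
```

play_rows --increments '[{"offset": [0,5,0],"twist": 0,"grip": 0.56},{"offset": [0,10,0],"twist": 0,"grip": 0.56},{"offset": [0,15,0],"twist": 0,"grip": 0.56},{"offset": [0,20,0],"twist": 0,"grip": 0.56},{"offset": [0,25,0],"twist": 0,"grip": 0.56}]'

```text
time: 7.75
tool_pos: [0.5399, 0.0356, 0.1988]
tool_rot: [0.0, -0.123, 0.992, -0.0]
contact_force: [0.3, -0.5, -0.4]
gripper_width: 0.557
```

play_rows --increments '[{"offset": [0,5,0],"twist": 0.002,"grip": 0.56},{"offset": [0,10,0],"twist": 0.004,"grip": 0.56},{"offset": [0,15,0],"twist": 0.004,"grip": 0.56},{"offset": [0,20,0],"twist": 0.004,"grip": 0.56},{"offset": [0,25,0],"twist": 0.004,"grip": 0.56}]'

```text
time: 8.17
tool_pos: [0.5338, 0.0597, 0.1988]
tool_rot: [0.0, -0.121, 0.993, -0.0]
contact_force: [0.4, -0.7, 1.0]
gripper_width: 0.558
```

```bash
python3 b.py pics/w6.png
```

```text
{'time': 8.2167, 'tool_pos': [0.5335, 0.0604, 0.1987], 'tool_rot': [-0.0001, -0.1215, 0.9926, 0.0004], 'contact_force': [0.9593, 0.2084, 0.3341], 'joint_pos': [-0.0261, 0.0687, 1.9663, 0.0008, 1.1069, -1.8409]}
```

View pics/w6.png

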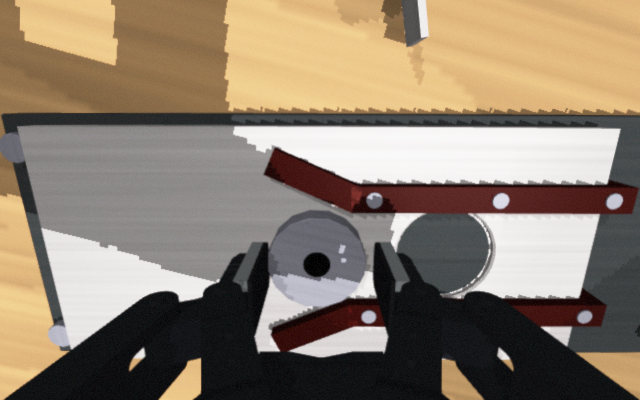

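Run:
```python
from h import *
c=m.get_calibration('wrist');s=m.state();M=R.from_quat(np.roll(s['tool_rot'],-1)).as_matrix();t=np.array(s['tool_pos'])
tl=lambda p:(M.T@(p-t)*1000).round(1)
print('pocket',tl(ray(446,253,.022,c)),'disc',tl(ray(316.5,265,.034,c)))
for a,b in [((374,201),(368,317)),((614.5,201),(585,317))]: print(tl((ray(*a,.0285,c)+ray(*b,.0285,c))/2))
```

```text
pocket [  0.5  58.3 176.7] disc [  0.6  -2.8 164.7]
[ -0.8  21.8 170.2]
[ -1.2 126.7 170.3]
```

play_rows --increments '[{"offset": [0.5,4,0],"twist": 0,"grip": 0.56},{"offset": [0.5,8,0],"twist": 0,"grip": 0.56},{"offset": [0.5,12,0],"twist": 0,"grip": 0.56},{"offset": [0.5,16,0],"twist": 0,"grip": 0.56},{"offset": [0.5,20,0],"twist": 0,"grip": 0.56}]'

```text
time: 8.63
tool_pos: [0.5284, 0.0789, 0.1986]
tool_rot: [-0.0, -0.121, 0.993, 0.0]
contact_force: [0.1, -2.0, 0.0]
gripper_width: 0.562
```

play_rows --increments '[{"offset": [0,4,0],"twist": 0,"grip": 0.56},{"offset": [0,8,0],"twist": 0,"grip": 0.56},{"offset": [0,12,0],"twist": 0,"grip": 0.56},{"offset": [0,15,0],"twist": 0,"grip": 0.56},{"offset": [0,18,0],"twist": 0,"grip": 0.56}]'

```text
time: 9.05
tool_pos: [0.5241, 0.0964, 0.1987]
tool_rot: [-0.0, -0.121, 0.993, -0.0]
contact_force: [-0.2, -1.6, 0.8]
gripper_width: 0.562
```

play_rows --increments '[{"offset": [0,2,0],"twist": 0,"grip": 0.56},{"offset": [0,4,0],"twist": 0,"grip": 0.56},{"offset": [0,6,0],"twist": 0,"grip": 0.56},{"offset": [0,8,0],"twist": 0,"grip": 0.56},{"offset": [0,10,0],"twist": 0,"grip": 0.56}]'

```text
time: 9.47
tool_pos: [0.5218, 0.1059, 0.1988]
tool_rot: [0.0, -0.121, 0.993, -0.0]
contact_force: [-0.5, -1.6, -0.4]
gripper_width: 0.559
```

play_rows --increments '[{"offset": [0,1.5,0],"twist": 0,"grip": 0.56},{"offset": [0,3,0],"twist": 0,"grip": 0.56},{"offset": [0,4.5,0],"twist": 0,"grip": 0.56},{"offset": [0,6,0],"twist": 0,"grip": 0.56},{"offset": [0,7,0],"twist": 0,"grip": 0.56}]'

```text
time: 9.88
tool_pos: [0.5202, 0.1126, 0.1989]
tool_rot: [0.0, -0.121, 0.993, -0.0]
contact_force: [0.5, -2.1, 1.4]
gripper_width: 0.562
```

play_rows --increments '[{"offset": [0,1,0],"twist": 0,"grip": 0.56},{"offset": [0,2,0],"twist": 0,"grip": 0.56}]'

```text
time: 10.05
tool_pos: [0.5196, 0.1146, 0.1987]
tool_rot: [-0.0, -0.121, 0.993, 0.0]
contact_force: [0.4, -1.2, 0.6]
gripper_width: 0.559
```

play_rows --increments '[{"offset": [0,1,0],"twist": 0,"grip": 0.56},{"offset": [0,1,0],"twist": 0,"grip": 0.56}]'

```text
time: 10.22
tool_pos: [0.5192, 0.1157, 0.1984]
tool_rot: [-0.0, -0.121, 0.993, 0.0]
contact_force: [0.1, 0.0, 0.3]
gripper_width: 0.56
```

play_rows --increments '[{"offset": [0,1,0],"twist": 0,"grip": 0.56},{"offset": [0,1,0],"twist": 0,"grip": 0.56}]'

```text
time: 10.38
tool_pos: [0.5189, 0.1166, 0.1984]
tool_rot: [-0.0, -0.121, 0.993, 0.0]
contact_force: [0.4, -1.1, -0.3]
gripper_width: 0.564
```

play_rows --increments '[{"offset": [0,1,0],"twist": 0,"grip": 0.56},{"offset": [0,1,0],"twist": 0,"grip": 0.56}]'

```text
time: 10.55
tool_pos: [0.5187, 0.1175, 0.1985]
tool_rot: [-0.0, -0.121, 0.993, 0.0]
contact_force: [0.5, 0.2, -0.1]
gripper_width: 0.561
```

```bash
python3 b.py pics/w7.png
```

```text
{'time': 10.6, 'tool_pos': [0.5187, 0.1175, 0.1985], 'tool_rot': [-0.0003, -0.1213, 0.9926, 0.0001], 'contact_force': [0.2039, -0.6142, 0.0653], 'joint_pos': [0.0827, 0.0575, 1.9783, 0.0002, 1.1062, -1.7314]}
```

View pics/w7.png

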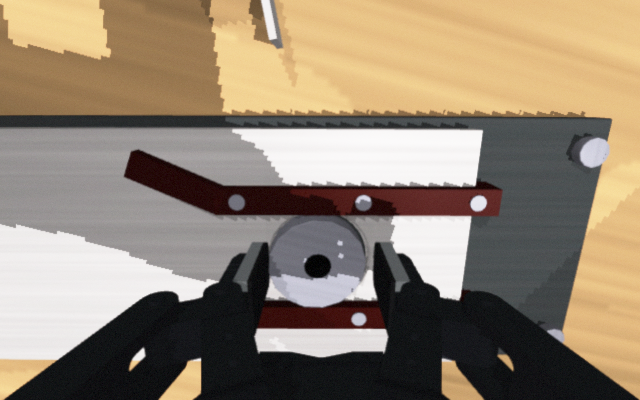

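```bash
cat > k.py <<'E'
from h import *
import sys
def mark(im):
    g=cv2.cvtColor(im,6)[240:292,285:350];_,t=cv2.threshold(g,45,255,1)
    n,l,st,ce=cv2.connectedComponentsWithStats(t)
    return [(ce[i]+[285,240]).round(1).tolist()+[int(st[i,4])] for i in range(1,n) if 200<st[i,4]<1500]
if __name__=='__main__':
    print([mark(cv2.imread(f'pics/w{i}.png')) for i in (5,6,7)])
    im,c=look('wrist',sys.argv[1]);print(mark(im),m.state()['tool_pos'],m.state()['contact_force'])
E
python3 k.py pics/x1.png
```

```text
[[[319.9, 262.2, 524]], [[316.4, 264.3, 500]], [[317.3, 265.8, 472]]]
[[317.1, 265.8, 470]] [0.51878107 0.11745846 0.19855647] [-0.08896019 -0.2998363  -0.13092852]
```

play_rows --increments '[{"offset": [0,1,0],"twist": 0,"grip": 0.56},{"offset": [0,1,0],"twist": 0,"grip": 0.56}]'

```text
time: 10.82
tool_pos: [0.5186, 0.1184, 0.1987]
tool_rot: [-0.0, -0.121, 0.993, -0.0]
contact_force: [-0.1, -1.6, -0.1]
gripper_width: 0.565
```

```bash
python3 k.py pics/x2.png
```

```text
[[[319.9, 262.2, 524]], [[316.4, 264.3, 500]], [[317.3, 265.8, 472]]]
[[316.5, 263.2, 476]] [0.51862857 0.11840849 0.19869003] [ 0.18298372 -0.54826608 -0.18840435]
```

play_rows --increments '[{"offset": [0,1,0],"twist": 0,"grip": 0.56},{"offset": [0,1,0],"twist": 0,"grip": 0.56}]'

```text
time: 11.03
tool_pos: [0.5184, 0.1194, 0.1987]
tool_rot: [0.0, -0.121, 0.993, 0.0]
contact_force: [-0.7, 0.5, -0.2]
gripper_width: 0.558
```

```bash
python3 k.py pics/x3.png
```

```text
[[[319.9, 262.2, 524]], [[316.4, 264.3, 500]], [[317.3, 265.8, 472]]]
[[316.5, 263.2, 476]] [0.51843447 0.11939232 0.19872338] [ 0.52412472 -0.32675546 -0.66898767]
```

Run:
```python
from h import *
c=m.get_calibration('wrist');p=ray(317,265.8,.034,c)
for dz in (0,.001,.003): print(pix(p-[0,0,dz],c))
print(pix(p+[.0012,0,0],c))
```

```text
[317.  265.8]
[317.02261313 264.73355131]
[317.06697197 262.64163354]
[316.35179343 268.20105468]
```

play_rows --increments '[{"offset": [0,1,0],"twist": 0,"grip": 0.56},{"offset": [0,1,0],"twist": 0,"grip": 0.56}]'

```text
time: 11.25
tool_pos: [0.5184, 0.1202, 0.1989]
tool_rot: [0.0, -0.121, 0.993, -0.0]
contact_force: [1.2, -2.3, -0.1]
gripper_width: 0.56
```

```bash
python3 k.py pics/x4.png
```

```text
[[[319.9, 262.2, 524]], [[316.4, 264.3, 500]], [[317.3, 265.8, 472]]]
[[316.3, 262.9, 467]] [0.51841112 0.12018697 0.19889613] [ 0.44457974 -1.80259138  1.05208509]
```

play_rows --increments '[{"offset": [0,1,0],"twist": 0,"grip": 0.56},{"offset": [0,1,0],"twist": 0,"grip": 0.56}]'

```text
time: 11.47
tool_pos: [0.5185, 0.1209, 0.1992]
tool_rot: [0.001, -0.121, 0.993, -0.001]
contact_force: [2.6, -4.6, 0.3]
gripper_width: 0.559
```

```bash
python3 k.py pics/x5.png
```

```text
[[[319.9, 262.2, 524]], [[316.4, 264.3, 500]], [[317.3, 265.8, 472]]]
[[316.0, 262.2, 472]] [0.51851561 0.12090047 0.19923943] [ 1.87068723 -3.68535332  0.17382674]
```

play_rows --increments '[{"offset": [0,-2,0],"twist": 0,"grip": 0.56},{"offset": [0,-4,0],"twist": 0,"grip": 0.62},{"offset": [0,-4,0],"twist": 0,"grip": 0.68},{"offset": [0,-4,-8],"twist": 0,"grip": 0.7},{"offset": [0,-4,-20],"twist": 0,"grip": 0.7}]'

```text
time: 11.93
tool_pos: [0.5181, 0.1174, 0.2179]
tool_rot: [-0.002, -0.121, 0.993, 0.0]
contact_force: [-0.0, 0.8, 0.3]
gripper_width: 0.697
```

play_rows --increments '[{"offset": [0,0,-20],"twist": 0,"grip": 0.4},{"offset": [0,0,-40],"twist": 0,"grip": 0.1},{"offset": [0,0,-40],"twist": 0,"grip": 0},{"offset": [0,0,-40],"twist": 0,"grip": 0},{"offset": [0,0,-40],"twist": 0,"grip": 0}]'

```text
time: 12.35
tool_pos: [0.5187, 0.1175, 0.2588]
tool_rot: [0.0, -0.121, 0.993, 0.0]
contact_force: [0.8, -0.4, -0.8]
gripper_width: 0.007
```

play_rows --increments '[{"offset": [0,0,0],"twist": 0,"grip": 0},{"offset": [0,0,0],"twist": 0,"grip": 0},{"offset": [0,0,0],"twist": 0,"grip": 0},{"offset": [0,0,0],"twist": 0,"grip": 0}]'

```text
time: 12.68
tool_pos: [0.5187, 0.1174, 0.2579]
tool_rot: [-0.001, -0.121, 0.993, 0.0]
contact_force: [-1.9, 0.2, 0.5]
gripper_width: 0.001
```

```bash
python3 b.py pics/w8.png
```

```text
{'time': 12.7333, 'tool_pos': [0.5187, 0.1174, 0.2581], 'tool_rot': [-0.0005, -0.1213, 0.9926, 0.0], 'contact_force': [-0.6438, 0.2298, -0.0633], 'joint_pos': [0.0826, -0.03, 1.9526, 0.0, 1.2201, -1.7315]}
```

View pics/w8.png

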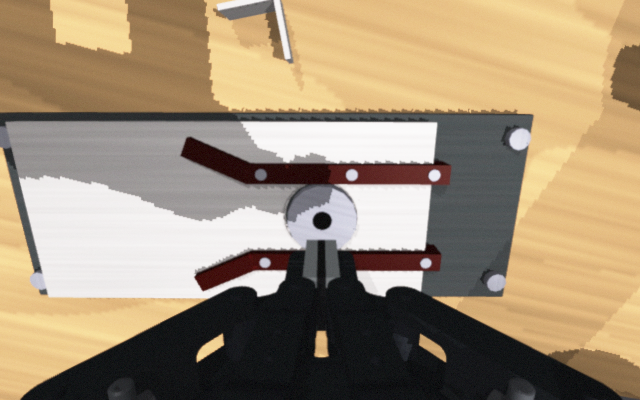

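Run:
```python
from h import *
c=m.get_calibration('wrist');s=m.state();M=R.from_quat(np.roll(s['tool_rot'],-1)).as_matrix();t=np.array(s['tool_pos'])
print((M.T@(ray(322,220.5,.031,c)-t)*1000).round(1))
```

```text
[-1.300e+00 -1.000e-01  2.271e+02]
```

play_rows --increments '[{"offset": [0,0,15],"twist": 0,"grip": 0},{"offset": [0,0,28],"twist": 0,"grip": 0},{"offset": [0,0,36],"twist": 0,"grip": 0},{"offset": [0,0,42],"twist": 0,"grip": 0},{"offset": [0,0,42],"twist": 0,"grip": 0}]'

```text
time: 13.15
tool_pos: [0.518, 0.1173, 0.2145]
tool_rot: [-0.002, -0.121, 0.993, 0.0]
contact_force: [-0.4, -0.6, -0.6]
gripper_width: 0.004
```

play_rows --increments '[{"offset": [0,0,2],"twist": 0,"grip": 0},{"offset": [0,0,4],"twist": 0,"grip": 0},{"offset": [0,0,5.5],"twist": 0,"grip": 0},{"offset": [0,0,7],"twist": 0,"grip": 0},{"offset": [0,0,7],"twist": 0,"grip": 0}]'

```text
time: 13.57
tool_pos: [0.5189, 0.1174, 0.2098]
tool_rot: [0.0, -0.121, 0.993, -0.0]
contact_force: [-0.7, 0.2, 0.5]
gripper_width: 0.003
```

play_rows --increments '[{"offset": [0,0,1],"twist": 0,"grip": 0},{"offset": [0,0,1],"twist": 0,"grip": 0}]'

```text
time: 13.73
tool_pos: [0.5189, 0.1174, 0.2087]
tool_rot: [0.0, -0.121, 0.993, 0.0]
contact_force: [0.4, -0.5, 0.5]
gripper_width: -0.004
```

play_rows --increments '[{"offset": [0,0,1],"twist": 0,"grip": 0},{"offset": [0,0,2],"twist": 0,"grip": 0},{"offset": [0,0,2],"twist": 0,"grip": 0}]'

```text
time: 13.98
tool_pos: [0.5188, 0.1174, 0.2065]
tool_rot: [-0.0, -0.121, 0.993, 0.0]
contact_force: [0.1, 0.1, -0.8]
gripper_width: -0.004
```

play_rows --increments '[{"offset": [0,0,1],"twist": 0,"grip": 0},{"offset": [0,0,1],"twist": 0,"grip": 0}]'

```text
time: 14.15
tool_pos: [0.5188, 0.1174, 0.2055]
tool_rot: [-0.0, -0.121, 0.993, -0.0]
contact_force: [0.1, -0.1, 0.2]
gripper_width: 0.001
```

play_rows --increments '[{"offset": [0,0,1],"twist": 0,"grip": 0},{"offset": [0,0,1],"twist": 0,"grip": 0}]'

```text
time: 14.32
tool_pos: [0.5188, 0.1174, 0.2045]
tool_rot: [-0.0, -0.121, 0.993, -0.0]
contact_force: [-0.5, 0.3, -0.1]
gripper_width: -0.001
```

play_rows --increments '[{"offset": [0,0,1],"twist": 0,"grip": 0},{"offset": [0,0,1],"twist": 0,"grip": 0}]'

```text
time: 14.48
tool_pos: [0.5191, 0.1174, 0.2044]
tool_rot: [-0.0, -0.121, 0.993, -0.0]
contact_force: [-3.5, -0.0, 5.0]
gripper_width: -0.0
```

play_rows --increments '[{"offset": [0,0,1],"twist": 0,"grip": 0},{"offset": [0,0,1],"twist": 0,"grip": 0},{"offset": [0,0,1],"twist": 0,"grip": 0}]'

```text
time: 14.73
tool_pos: [0.5192, 0.1175, 0.2044]
tool_rot: [-0.001, -0.121, 0.993, -0.0]
contact_force: [-6.3, -1.0, 11.1]
gripper_width: 0.0
```

play_rows --increments '[{"offset": [0,0,-3],"twist": 0,"grip": 0},{"offset": [0,0,-12],"twist": 0,"grip": 0},{"offset": [0,0,-40],"twist": 0,"grip": 0},{"offset": [0,0,-75],"twist": 0,"grip": 0},{"offset": [0,0,-100],"twist": 0,"grip": 0}]'

```text
time: 15.15
tool_pos: [0.5191, 0.1174, 0.3054]
tool_rot: [0.001, -0.121, 0.993, -0.0]
contact_force: [1.1, 0.1, 0.6]
gripper_width: -0.001
```

play_rows --increments '[{"offset": [0,0,0],"twist": 0,"grip": 0},{"offset": [0,0,0],"twist": 0,"grip": 0},{"offset": [0,0,0],"twist": 0,"grip": 0}]'

```text
time: 15.4
tool_pos: [0.5186, 0.1173, 0.3023]
tool_rot: [-0.0, -0.121, 0.993, -0.0]
contact_force: [0.3, -0.8, -0.4]
gripper_width: -0.0
```

```bash
python3 b.py pics/w9.png disc_center; python3 -c "
import cv2;cv2.imwrite('pics/w9c.png',cv2.resize(cv2.imread('pics/w9.png')[100:260,180:440],None,fx=3,fy=3))"
```

```text
disc_center 0.66 [0.5212 0.1129 0.0247] [315. 198.]
disc_center 0.46 [0.5471 0.009  0.0181] [179. 196.]
{'time': 15.5, 'tool_pos': [0.5182, 0.1173, 0.3009], 'tool_rot': [-0.0016, -0.1213, 0.9926, 0.0001], 'contact_force': [-0.5361, -0.6727, -0.4394], 'joint_pos': [0.0826, -0.0829, 1.9256, 0.0, 1.3022, -1.7314]}
```

View pics/w9c.png

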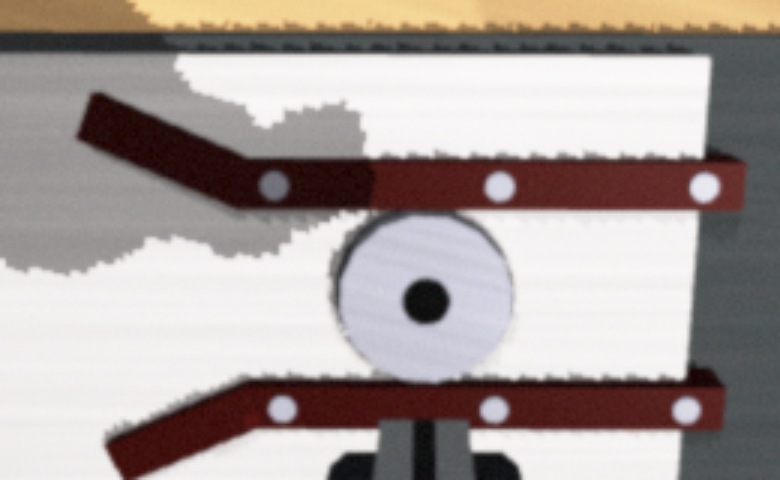

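The disc sits flat in the pocket, between the strips. The press met a solid stop at TCP 0.2044 m, which puts the disc's top at 0.031 m: 9 mm above the plate, as it should be when fully home.

```bash
python3 -c "
from plant import manip as m
print(m.job_done())"
```

```text
the job is handed in; nothing more can be done
None
```

The steel die disc is in the jig's pocket, pressed and checked. I handed the job in at about 15.5 s of the 61 s allowed; it reports no verdict.

**What I did:** I took the nearest of the four look-alike discs, at top-view pixel (417,207). I laid it on the loading spot and let go. Then I slid it along with the fingers loosely around it until it dropped, let go, pressed on it with closed fingers and backed off.

**Checks that agreed:**
- **Drop:** the disc's mark shifted about 3 pixels in the wrist picture, which matches a 3 mm drop. The disc then stopped against the pocket edge at about 5 N.
- **Press:** the fingers met a firm stop with the disc's top about 9 mm above the plate, which is fully home. It did not give at 11 N.
- **Last picture:** the disc lies flat between the strips, with the gripper clear of it.

**Odd readings:**
- **Set-down forces:** the fingertips touched the bench at about 6 N during the grasp. One reading spiked to about 18 N while I was laying the disc on the plate. Both are well under the limits.
- **Pocket estimates:** camera estimates of the pocket position differed by a few mm, so I relied on feel and the drop.
- **Last detection:** it put the disc about 6 mm low, and reported a second disc at the empty loading spot with low confidence.

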